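Put the sanding block away in its slide-cover box

TASK

Slide the cover of the abrasives box back until the large front bay is clear, lower the sanding block into that bay, grip side up and lying flat (do not drop it in or force anything), and slide the cover fully shut over it. Leave the bottle, the tin, the tape roll and the brush where they are.

Things in the scene. Friction and masses are not known exactly. Their poses are not given: they have to be found in the camera images.
- case: grey sheet-steel abrasives box screwed to the bench, 166 mm long (its x, the slide direction; front = -x end) x 150 wide (y) x 60.5 high to the side lips and front stop. Origin: centre of its underside, on the bench. Walls and floor 6 mm. A divider 44 mm high parts the large front bay (x -77 to +11, y -69 to +69 mm) from the small rear bay, which holds spare abrasive pads
- bay (a point): centre of the front bay's floor, 6 mm above the bench, axes as the box; the open bay is 88 mm in x by 138 mm in y and 46 mm deep to the cover's underside. The block belongs here, its long side (its y) along the box's y, either way round
- cover_grip (a point): centre of the black bow handle's bar on the aluminium cover; axes as the box, moves with the cover. Bar 12 mm thick (x), 86 long (y), 71 to 85 mm above the bench (point at 78), on two legs 12 mm thick at y = +/-34 mm. The flat cover lies 52 to 56 mm above the bench; its front edge is 29.5 mm in front (-x) of the bar's centre
- cover (a joint): how far the cover is slid back along the box's +x, m: 0 = shut against the front stop, 0.125 = at its end stop, overhanging the rear. It cannot lift, stays where it is left, takes about 3 N to slide, and may start up to 30 mm ajar. Above 0.091 the front bay is wholly uncovered
- block: hand sanding block, 116 mm long (its y) x 62 wide (x) x 42 high, about 0.25 kg. Origin at its centre, 21 mm above what it stands on. Base (brown abrasive sheet below) 62 x 116 mm, 11 mm high; on it a grey grip 34 mm wide (x), 96 long (y), flat sided, from 11 to 42 mm up; at each end of the base a steel paper clamp, top 17 mm up. Starts on the bench, grip up
- bottle: white bottle, 72 mm across, 170 mm high; origin at its underside; leave it
- tin: tin of polish, 84 mm across, 75 mm high; origin at its underside; leave it
- tape: roll of masking tape lying flat, 104 mm across, 24 mm high; origin at its underside; leave it
- brush: hand brush 190 mm long lying on the bench beyond the work; leave it
Things that resemble listed ones, but are neither listed nor needed, are in the scene too. There is more than one size of the block; the job needs the largest.

How it is judged:
On the way, in this order (a step that is already met when the one before it is completed fails the run):
1. the cover is slid back clear of the front bay (more than 85 mm) (value of joint cover above 0.085 m), for 0.1 s.
2. the block lies flat on the floor of the front bay, let go (x of block in the frame of bay between -0.02 and 0.02 m and y of block in the frame of bay between -0.02 and 0.02 m and z of block in the frame of bay below 0.0245 m and angle between block's own z axis and vertical below 0.08 rad and contact force between block and the fingers below 0.1 N), for 0.2 s.
3. the cover is slid fully shut (within 4 mm) (value of joint cover below 0.004 m), for 0.1 s.
At the end, for the whole second after the job is handed in: The cover is shut to within 4 mm, and the block is at rest in the front bay (within 20 mm of its centre along and across the box), flat on its floor (grip up, tilted less than 0.08 rad, within 3.5 mm of the height at which it lies flat) (value of joint cover below 0.004 m and x of block in the frame of bay between -0.02 and 0.02 m and y of block in the frame of bay between -0.02 and 0.02 m and z of block in the frame of bay below 0.0245 m and angle between block's own z axis and vertical below 0.08 rad and linear speed of block below 0.02 m/s); the robot touches nothing.
It fails at once if the block falls freely (faster than 0.7 m/s with no finger on it, a drop of about 25 mm) (linear speed of block above 0.7 m/s and contact force between block and the fingers below 0.05 N).
It fails at once if the block is forced against the box or its cover (more than 120 N) (contact force between block and case above 120 N).
It fails at once if the bottle, tin, tape roll or brush is moved more than 30 mm (distance of any of bottle, tin, tape, brush from where it was at the start of the episode above 0.03 m).
It fails at once if the bottle or the tin is knocked over (angle between any of bottle, tin's own z axis and vertical above 0.4 rad).
It also fails if it takes over 61 s, if anything falls off the work surface, if the arm or the gripper's body presses on something with over 40 N, if the wrist force passes 120 N, or if a joint passes its speed limit or range.

ROBOT

A 7-joint arm with a two-finger parallel gripper is mounted at the origin on the work surface. World frame = base frame: x ahead of the robot, y to its left, z up, the work surface at z = 0. Lengths are in m, angles in rad, forces in N, time in s.
With the tool pointing down it reaches from about 0.4 to 0.85 m from the base axis. Payload 10.4 kg.
Tool frame: the origin (TCP) lies at the very end of the fingers, on their centre line; the grasp point (between the pads) lies 19 mm behind it; z points along the fingers, y is the direction in which the jaws open and shut (so a half turn about z gives the same grasp; the last joint's range is limited). The gripper opens to 87 mm and grips with 3 to 60 N. Pads are 19 mm wide; open, the fingers measure 117 mm over their backs; the gripper's body (75 mm by 190 mm) begins 51 mm behind the grasp point.
Start: joints at [1.171, 0.332, -0.065, 1.46, 0.022, 1.35, -0.088], TCP at [0.23, -0.581, 0.189] pointing down, gripper open.
Joint ranges: [-2.6, 2.6], [-0.5, 2.12], [-1.47, 1.34], [0.16, 2.42], [-1.27, 4.41], [0.06, 2.06], [-2.6, 2.6]. Speed limits (rad/s): [2.22, 2.22, 2.79, 2.79, 3.14, 3.14, 3.14].

INTERFACE

Orientations are given as a unit quaternion [x, y, z, w].
In Python, from bench import read_state, imaging, r gives the robot as it stands. The module is installed in compiled form; this text tells all that it offers.
- The arm moves only by the tool move_arm, never from a script. Its argument "series" is a list of rows, each a list of 4 numbers: the shift along the tool's x, y, z in m, then the turn about the tool's z in rad. In form: [[x, y, z, roll], ...]. A call has 1 to 20 rows; each row is the pose to reach, as a shift and turn from the pose commanded when the call began, along the tool's axes at that moment; what a row does not reach only later rows make up. A row lasts 1/10 s, in which the tool goes at most 50 mm and 8.59 degrees, less where a joint would pass 70% of its speed; a pose out of reach is approached as far as the arm can. A call with a gripper value outside its range is refused whole. "claw" is the gripper's target within -1 to 1 (fully open at 1, half-way at 0, shut at -1), set as the call begins (left out, the last holds). The fingers move at their own pace and stop on an object; "newtons" is the grip in N (left out, the last holds). Time passes only in rows, so rows that repeat a pose let the fingers close. It gives the time, the measured TCP pose, the force and the opening at its end, in the units of the state.
- read_state(): the state, without advancing time (a new reading comes with each control period).
- imaging.camera(name): name is "scene" or "top" or "wrist"; returns (picture, depth): 400x640x3 uint8, red, green, blue; 400x640 float32, m along the optical axis (not along the pixel's ray), 0 where there is no reading.
- imaging.get_calibration(name): a dict with "camera_matrix" (3x3 intrinsics, pixels), "R" (3x3) and "t" (3): a world point X has camera coordinates R X + t. Camera axes: x right, y down, z forward; pixel columns grow to the right and rows downward; lengths in m; the calibration is good to about 2 mm. The wrist camera is an equidistant fisheye: a pixel r from the principal point sees the ray r / f radians off the axis. A picture is of the moment at which its call begins: read the wrist's pose just before it. get_calibration takes no time and is no camera call; for the wrist camera it gives the pose at the moment of the call.
- r.close_job(): hands the job in, once; it reports no verdict.
The state is a dict: "time": time; "joint_positions": joint angles; "joint_vel": joint speeds; "joint_torque": joint torques, N m; "ee_pos": TCP position; "eef_rot": TCP orientation; "ft_force": force on the tool from outside, world axes, zero at the start; "torque": the same for the moment, N m; "width": finger opening in m.
Only numpy, scipy, OpenCV 4.12 (cv2) and the standard library are available. Lean on these libraries where they do the work, as an engineer would, in place of code of your own. Each camera call takes 0.05 s, during which the arm holds its last target.

## Working session

There is one attempt and no reset: what is moved stays moved. The work goes in short steps, Python scripts to look and compute and a tool call to move; the robot and the scene stay as the last step left them, time stands still between calls to the robot, and variables do not carry over. Pictures are saved under pics/ and viewed, and the job is handed in when it is done.

Besides the shell and the picture viewer there is one more tool, called in YAML: its name, and indented under it one key for each argument. move_arm: Moves the arm, as the interface text tells. Its arguments: {"type":"object","properties":{"series":{"type":"array","items":{"type":"array","items":{"type":"number"}}},"claw":{"type":"number"},"newtons":{"type":"number"}},"required":["series"]}

```bash
mkdir -p pics; cat > h.py <<'E'
from bench import read_state, imaging, r
import numpy as np, cv2
def save(n,name):
    p,d=imaging.camera(name); cv2.imwrite(f'pics/{n}.png',p[:,:,::-1]); np.save(f'pics/{n}.npy',d)
    c=imaging.get_calibration(name); np.savez(f'pics/{n}_c.npz',K=c['camera_matrix'],R=c['R'],t=c['t']); return p,d,c
def load(n):
    c=np.load(f'pics/{n}_c.npz'); return cv2.imread(f'pics/{n}.png'),np.load(f'pics/{n}.npy'),c
def world(n,u,v,z=None):
    _,d,c=load(n); K,R,t=c['K'],c['R'],np.ravel(c['t'])
    ray=np.array([(u-K[0,2])/K[0,0],(v-K[1,2])/K[1,1],1.])
    if z is None: s=d[int(round(v)),int(round(u))]
    else:
        o=-R.T@t; w=R.T@ray; s=(z-o[2])/w[2]
    return R.T@(ray*s-t)
def crop(n,u0,v0,u1,v1,k,out):
    im,_,_=load(n); cv2.imwrite(f'pics/{out}.png',cv2.resize(im[v0:v1,u0:u1],None,fx=k,fy=k,interpolation=cv2.INTER_CUBIC))
E
python3 - <<'E'
from h import *
s=read_state(); print(s['time'],s['ee_pos'],s['eef_rot'],s['width'])
save('top0','top'); save('scene0','scene')
print(imaging.get_calibration('top'))
E
```

```text
0.0 [ 0.22981965 -0.58073732  0.18826188] [ 9.82301009e-01  1.87307813e-01 -1.55370781e-04 -6.97732284e-04] 0.08724226351370698
{'camera_matrix': array([[409.68921823,   0.        , 318.39747057],
       [  0.        , 409.68921823, 199.50877289],
       [  0.        ,   0.        ,   1.        ]]), 'R': array([[-0.01086736, -0.99965812, -0.02378103],
       [-0.98185704,  0.01517035, -0.18901485],
       [ 0.189311  ,  0.02129548, -0.98168623]]), 't': array([0.00981941, 0.57143232, 1.26384237])}
```

View pics/top0.png

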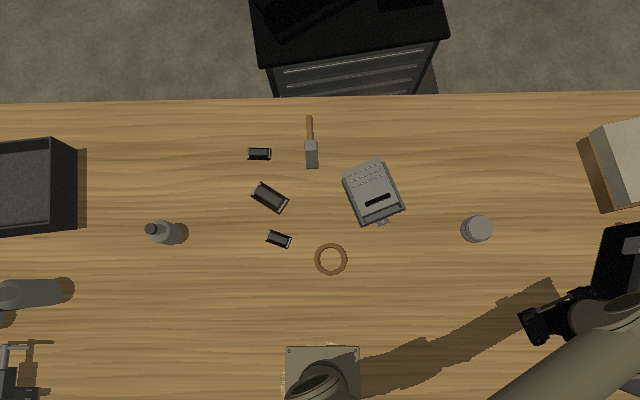

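View pics/scene0.png

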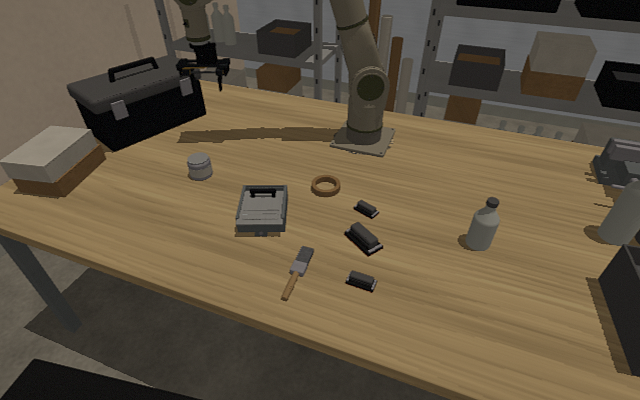

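```bash
python3 - <<'E'
from h import *
crop('top0',235,130,425,270,4,'c0')
E
```

```text
(no output)
```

View pics/c0.png

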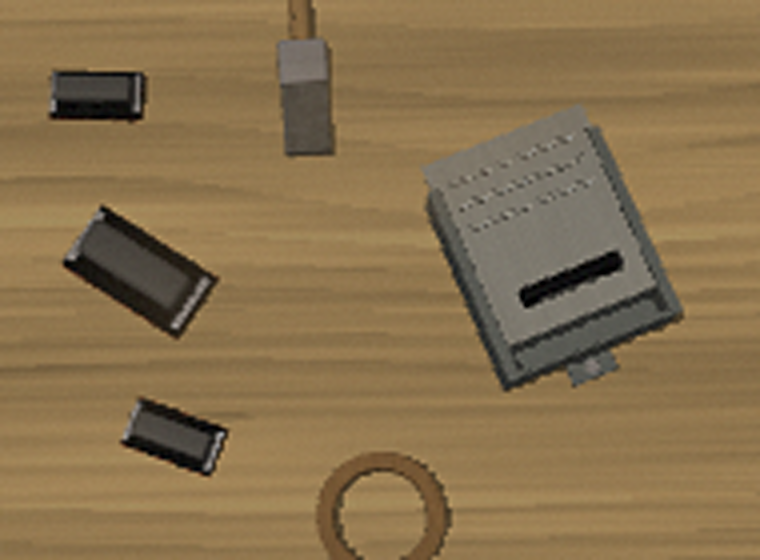

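The top crop shows the largest block at crop (140,272), and the box with its handle bar from (520,297) to (622,260). The cover is ajar and the front of the box faces the robot.

```bash
python3 - <<'E'
from h import *
f=lambda x,y,z:world('top0',(x+.5)/4-.5+235,(y+.5)/4-.5+130,z)
a,b=f(523,298,.085),f(620,260,.085); print('bar',a,b,(a+b)/2,np.linalg.norm(a-b))
d=a-b; print('y-axis ang',np.degrees(np.arctan2(d[1],d[0])))
c=[f(*p,.0605) for p in [(505,388),(683,317),(600,125),(430,195)]]
for i in range(4): print('case',c[i],np.linalg.norm(c[i]-c[i-1]))
c=[f(*p,.014) for p in [(103,207),(217,280),(177,337),(65,263)]]
for i in range(4): e=c[i]-c[i-1];print('blk',c[i],np.linalg.norm(e),np.degrees(np.arctan2(e[1],e[0])))
print(np.mean(c,0))
for n,p in dict(tape=(383,517),b2=(175,437),b3=(98,96)).items(): print(n,f(*p,.02))
for p in [(585,278),(560,290),(600,272),(140,270),(145,275)]: print(world('top0',(p[0]+.5)/4-.5+235,(p[1]+.5)/4-.5+130))
print('tin',world('top0',477,230,.075),'bottle',world('top0',153,229,.17))
from scipy.spatial.transform import Rotation as R
print(R.from_quat(read_state()['eef_rot']).as_matrix())
E
```

```text
bar [ 0.54868337 -0.1451225   0.085     ] [ 0.57780038 -0.22197361  0.085     ] [ 0.56324188 -0.18354805  0.085     ] 0.082182080925322
y-axis ang 110.75047830547838
case [ 0.48117673 -0.13092899  0.0605    ] 0.16710122400918848
case [ 0.5358472  -0.27354193  0.0605    ] 0.15273280928183688
case [ 0.6949056  -0.21447525  0.0605    ] 0.1696715877387389
case [ 0.6387301  -0.07525354  0.0605    ] 0.1501278539253308
blk [0.64439085 0.19746962 0.014     ] 0.056762583636730465 -33.18374854433802
blk [0.58046892 0.10137013 0.014     ] 0.11541717541417441 -123.63042709051457
blk [0.53301986 0.13434654 0.014     ] 0.057782838547918575 145.20125842618498
blk [0.59688513 0.22853725 0.014     ] 0.11380097547569748 55.86107432492061
[0.58869119 0.16543088 0.014     ]
tape [ 0.38339533 -0.03331056  0.02      ]
b2 [0.4498442  0.13464716 0.02      ]
b3 [0.73965159 0.20226423 0.02      ]
[ 0.56521359 -0.19500045  0.07789734]
[ 0.55661178 -0.1754748   0.07407729]
[ 0.57428905 -0.21021456  0.0551033 ]
[0.58543132 0.16244365 0.03648917]
[0.58063163 0.15789064 0.03933295]
tin [ 0.46392601 -0.48791724  0.075     ] bottle [0.46905065 0.48370856 0.17      ]
[[ 9.29849540e-01  3.67939658e-01 -4.91831303e-04]
 [ 3.67939984e-01 -9.29848865e-01  1.12105037e-03]
 [-4.48498879e-05 -1.22337258e-03 -9.99999251e-01]]
```

move_arm:
  series:
    - [0.456, -0.247, -0.03, -1.555]
    - [0.456, -0.247, -0.03, -1.555]
    - [0.456, -0.247, -0.03, -1.555]
    - [0.456, -0.247, -0.03, -1.555]
    - [0.456, -0.247, -0.03, -1.555]
    - [0.456, -0.247, -0.03, -1.555]
    - [0.456, -0.247, -0.03, -1.555]
    - [0.456, -0.247, -0.03, -1.555]
    - [0.456, -0.247, -0.03, -1.555]
    - [0.456, -0.247, -0.03, -1.555]
    - [0.456, -0.247, -0.03, -1.555]
    - [0.456, -0.247, -0.03, -1.555]
    - [0.456, -0.247, -0.03, -1.555]
    - [0.456, -0.247, -0.03, -1.555]
    - [0.456, -0.247, -0.03, -1.555]

```text
time: 1.6
ee_pos: [0.5623, -0.1855, 0.219]
eef_rot: [0.57, 0.822, -0.0, 0.0]
ft_force: [0.3, -0.0, 0.1]
width: 0.0871
```

```bash
python3 - <<'E'
from h import *
from scipy.spatial.transform import Rotation as R
s=read_state(); print(s['time'],s['ee_pos'],s['joint_positions'],s['joint_vel']);print(R.from_quat(s['eef_rot']).as_matrix())
_,_,c=save('w1','wrist');print(c)
E
```

```text
1.6 [ 0.56229595 -0.18545021  0.21899382] [ 0.68133387  0.29274342 -0.54388938  1.48390429  0.15268149  1.40743839
  0.48910227] [-2.36838667e-03 -8.55980700e-04 -6.52989340e-03 -1.14777346e-03
 -1.16772067e-03 -9.06286361e-05  6.64276319e-04]
[[-3.50088769e-01  9.36716450e-01 -3.81700383e-04]
 [ 9.36716387e-01  3.50088464e-01 -6.90542309e-04]
 [-5.13213439e-04 -5.99296111e-04 -9.99999689e-01]]
{'camera_matrix': array([[309.70691629,   0.        , 322.16804357],
       [  0.        , 309.70691629, 195.42143366],
       [  0.        ,   0.        ,   1.        ]]), 'R': array([[ 9.36258086e-01,  3.51312849e-01,  2.79417361e-04],
       [ 3.39604181e-01, -9.05257230e-01,  2.55300506e-01],
       [ 8.99432926e-02, -2.38932272e-01, -9.66861714e-01]]), 't': array([-0.46181202, -0.39815576,  0.32348703])}
```

View pics/w1.png

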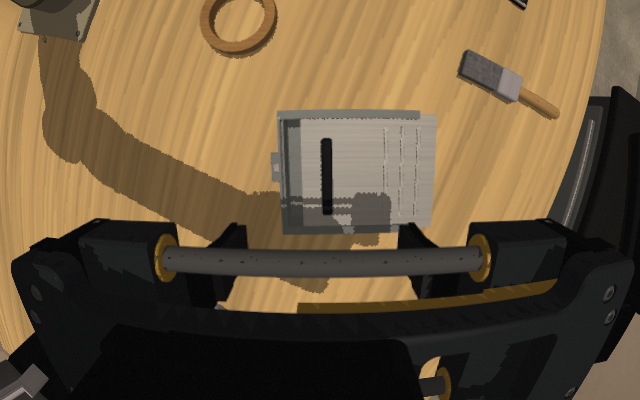

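```bash
cat >> h.py <<'E'
def fish(n,u,v,z):
    c=np.load(f'pics/{n}_c.npz'); K,R,t=c['K'],c['R'],np.ravel(c['t'])
    x,y=(u-K[0,2])/K[0,0],(v-K[1,2])/K[1,1]; th=np.hypot(x,y)
    ray=np.array([x,y,0])/max(th,1e-9)*np.sin(th)+np.array([0,0,np.cos(th)])
    o=-R.T@t; w=R.T@ray; return o+w*(z-o[2])/w[2]
def fproj(n,X):
    c=np.load(f'pics/{n}_c.npz'); K,R,t=c['K'],c['R'],np.ravel(c['t'])
    p=R@np.array(X)+t; th=np.arctan2(np.hypot(p[0],p[1]),p[2]); a=np.arctan2(p[1],p[0])
    return K[0,2]+K[0,0]*th*np.cos(a),K[1,2]+K[0,0]*th*np.sin(a)
E
python3 - <<'E'
from h import *
print(fproj('w1',[.5623,-.1855,.219]))
crop('w1',260,95,450,245,4,'c1')
E
```

```text
(np.float64(321.47795107089746), np.float64(220.30669320935488))
```

View pics/c1.png

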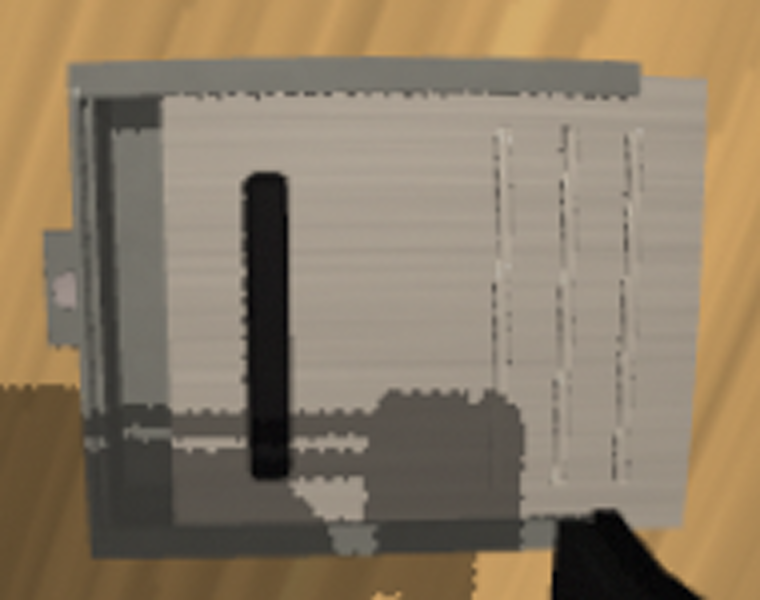

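The wrist crop shows the bar from (266,172) to (271,480), the case's front corners at (68,66) and (93,557), and the cover's front edge at x≈165.

```bash
python3 - <<'E'
from h import *
f=lambda x,y,z:fish('w1',(x+.5)/4-.5+260,(y+.5)/4-.5+95,z)
a,b=f(266,173,.085),f(271,480,.085);d=a-b
print('bar',(a+b)/2,np.linalg.norm(d),np.degrees(np.arctan2(d[1],d[0])))
fl,fr,rl=f(68,65,.0605),f(93,557,.0605),f(641,63,.0605)
for p,q in((fl,fr),(rl,fl)):
    d=p-q;print('case',p,q,np.linalg.norm(d),np.degrees(np.arctan2(d[1],d[0])))
print('center',(fr+rl)/2)
a,b=f(163,97,.056),f(174,524,.056);d=a-b; print('cov front',(a+b)/2,np.linalg.norm(d),np.degrees(np.arctan2(d[1],d[0])))
E
```

```text
bar [ 0.56666623 -0.18143903  0.085     ] 0.08540551529747063 111.66558474562785
case [ 0.48801761 -0.13349453  0.0605    ] [ 0.54323252 -0.27146747  0.0605    ] 0.14861096280910524 111.81062182859253
case [ 0.64210832 -0.07227147  0.0605    ] [ 0.48801761 -0.13349453  0.0605    ] 0.16580775067395595 21.66882994410041
center [ 0.59267042 -0.17186947  0.0605    ]
cov front [ 0.53994475 -0.19354241  0.056     ] 0.12944954397917488 111.23315112587642
```

move_arm:
  series:
    - [0.002, 0.0055, 0.04, -0.02]
    - [0.002, 0.0055, 0.08, -0.02]
    - [0.002, 0.0055, 0.11, -0.02]
    - [0.002, 0.0055, 0.13, -0.02]
    - [0.002, 0.0055, 0.145, -0.02]
    - [0.002, 0.0055, 0.154, -0.02]
    - [0.002, 0.0055, 0.154, -0.02]
    - [0.002, 0.0055, 0.154, -0.02]
  claw: 0
  newtons: 20

```text
time: 2.45
ee_pos: [0.5681, -0.1801, 0.066]
eef_rot: [0.561, 0.828, 0.0, 0.001]
ft_force: [-0.2, -0.1, 1.2]
width: 0.0442
```

move_arm:
  series:
    - [0, 0, 0, 0]
    - [0, 0, 0, 0]
    - [0, 0, 0, 0]
    - [0, 0, 0, 0]
    - [0, 0, 0, 0]
    - [0, 0, 0, 0]
  claw: -1
  newtons: 20

```text
time: 3.05
ee_pos: [0.5676, -0.1799, 0.0651]
eef_rot: [0.56, 0.828, -0.0, 0.0]
ft_force: [0.5, -0.0, 0.0]
width: 0.0044
```

```bash
python3 - <<'E'
from h import *
s=read_state();print(s['width'])
save('w2','wrist');save('top2','top')
crop('w2',200,50,440,250,3,'c2');crop('top2',335,140,425,240,6,'c2t')
E
```

```text
0.004438388532635918
```

View pics/c2.png

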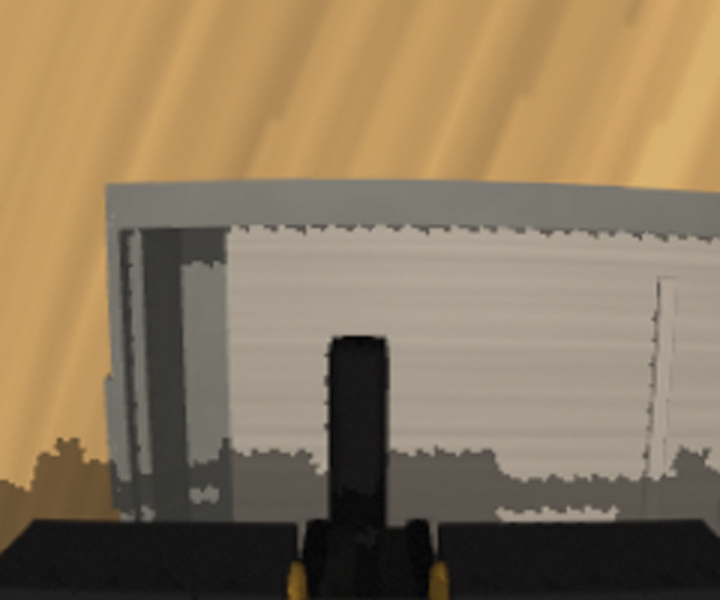

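View pics/c2t.png

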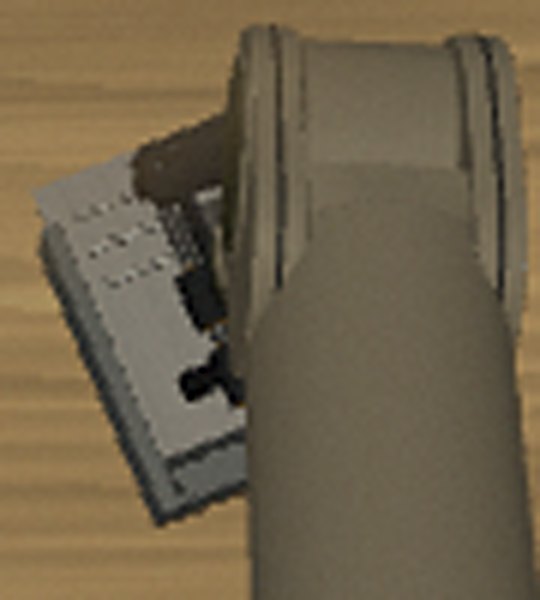

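move_arm:
  series:
    - [0, 0.005, 0, 0]
    - [0, 0.01, 0, 0]
    - [0, 0.02, 0, 0]
    - [0, 0.02, 0, 0]

```text
time: 3.55
ee_pos: [0.5875, -0.1712, 0.0651]
eef_rot: [0.56, 0.829, 0.001, 0.0]
ft_force: [0.8, 0.3, 0.2]
width: 0.0004
```

```bash
python3 - <<'E'
from h import *
save('w3','wrist')
crop('w3',200,50,440,250,3,'c3')
E
```

```text
(no output)
```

View pics/c3.png

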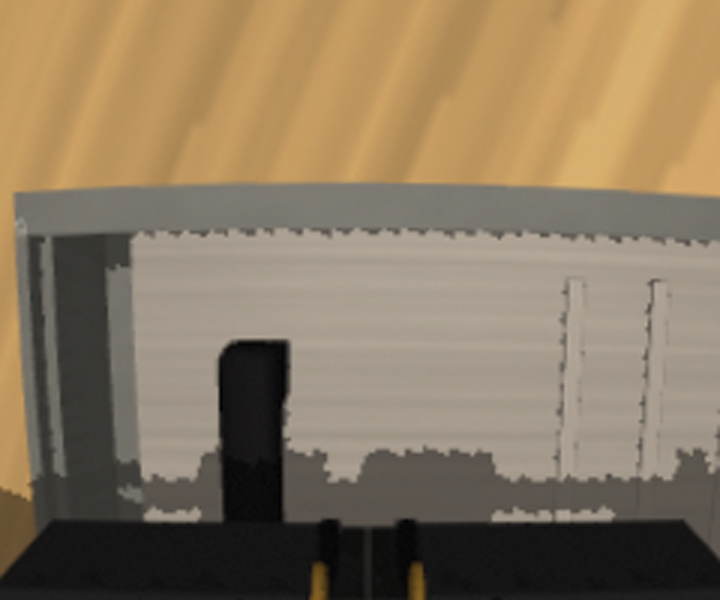

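```bash
python3 - <<'E'
from h import *
save('s3','scene')
crop('s3',180,150,330,270,5,'c3s')
_,d,c=load('w3'); K,R,t=c['K'],c['R'],np.ravel(c['t'])
def wd(u,v):
    x,y=(u-K[0,2])/K[0,0],(v-K[1,2])/K[1,1]; th=np.hypot(x,y)
    ray=np.array([x/th*np.tan(th),y/th*np.tan(th),1]); return R.T@(ray*d[v,u]-t)
for n,(x,y) in dict(lip=(300,208),cover=(400,300),bar=(252,400),bar2=(255,480),bench=(400,100)).items(): print(n,wd(200+x//3,50+y//3))
E
```

```text
lip [ 0.54910234 -0.11523243  0.06069728]
cover [ 0.57661765 -0.1264076   0.05632542]
bar [ 0.55528566 -0.1522818   0.08493112]
bar2 [ 0.56151848 -0.16750167  0.08506011]
bench [ 5.59539153e-01 -7.90090227e-02  6.57425997e-06]
```

View pics/c3s.png

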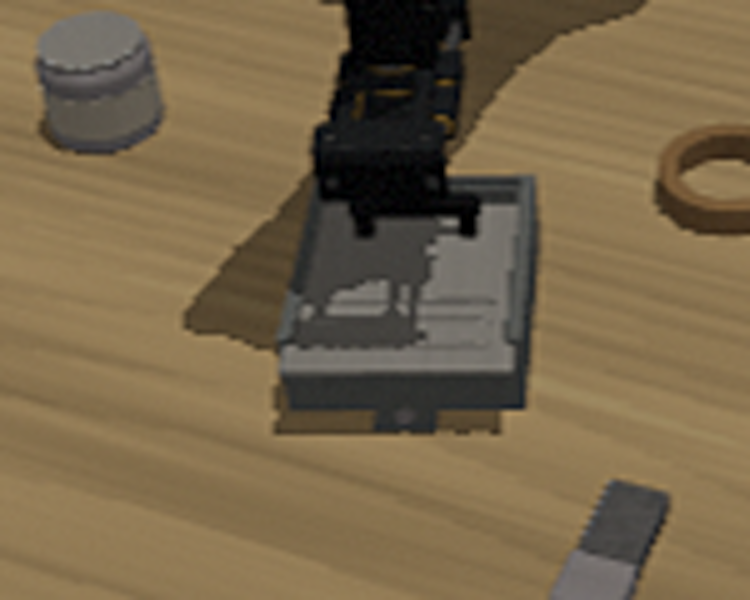

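View pics/w3.png

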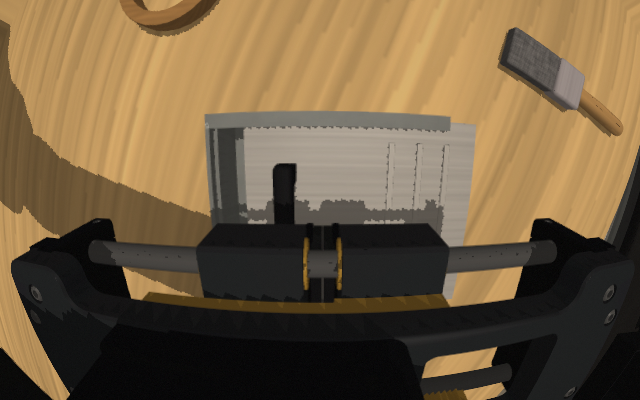

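```bash
python3 - <<'E'
from h import *
s=read_state();print(s['ee_pos'])
c=np.load('pics/s3_c.npz')
def pr(X):
    p=c['R']@np.array(X)+np.ravel(c['t']);q=c['K']@p/p[2];return ((q[:2]-[180,150])*5).round(0)
e=s['ee_pos'];print('tcp',pr(e),'grasp',pr(e+[0,0,.019]),'bodybottom',pr(e+[0,0,.07]))
print('barends',pr([.551,-.1417,.078]),pr([.5825,-.221,.078]))
_,d,_=load('s3')
for x,y in [(400,190),(380,170),(340,190),(420,205),(365,225),(468,225),(400,150)]:print((x,y),world('s3',180+x/5,150+y/5))
E
```

```text
[ 0.58640155 -0.17204298  0.06487152]
tcp [413. 240.] grasp [411. 217.] bodybottom [403. 153.]
barends [478. 203.] [347. 204.]
(400, 190) [ 0.66456001 -0.12855421  0.17496832]
(380, 170) [ 0.6735047  -0.13443477  0.19415491]
(340, 190) [ 0.67809797 -0.1599622   0.17602236]
(420, 205) [ 0.59439507 -0.15924984  0.10337597]
(365, 225) [ 0.58563565 -0.20767955  0.06649351]
(468, 225) [ 0.55708151 -0.14750675  0.06243008]
(400, 150) [ 0.67174682 -0.12084298  0.21065935]
```

```bash
python3 - <<'E'
from h import *
for y in range(185,250,5):
  print(y,[tuple((1000*world('s3',180+x/5,150+y/5)).round().astype(int)) for x in range(360,460,15)])
crop('s3',240,170,285,205,16,'c3z')
E
```

```text
185 [(np.int64(673), np.int64(-149), np.int64(179)), (np.int64(670), np.int64(-141), np.int64(179)), (np.int64(666), np.int64(-134), np.int64(178)), (np.int64(1412), np.int64(339), np.int64(849)), (np.int64(659), np.int64(-118), np.int64(178)), (np.int64(659), np.int64(-109), np.int64(180)), (np.int64(512), np.int64(-184), np.int64(52))]
190 [(np.int64(670), np.int64(-152), np.int64(172)), (np.int64(670), np.int64(-142), np.int64(175)), (np.int64(666), np.int64(-134), np.int64(175)), (np.int64(662), np.int64(-127), np.int64(174)), (np.int64(661), np.int64(-118), np.int64(175)), (np.int64(657), np.int64(-110), np.int64(174)), (np.int64(512), np.int64(-185), np.int64(48))]
195 [(np.int64(673), np.int64(-151), np.int64(171)), (np.int64(670), np.int64(-142), np.int64(171)), (np.int64(667), np.int64(-134), np.int64(172)), (np.int64(661), np.int64(-128), np.int64(169)), (np.int64(659), np.int64(-119), np.int64(170)), (np.int64(656), np.int64(-111), np.int64(170)), (np.int64(558), np.int64(-158), np.int64(85))]
200 [(np.int64(584), np.int64(-210), np.int64(85)), (np.int64(578), np.int64(-20
[... 2565 characters left out ...]
, np.int64(-158), np.int64(56))]
240 [(np.int64(589), np.int64(-211), np.int64(55)), (np.int64(587), np.int64(-201), np.int64(57)), (np.int64(582), np.int64(-192), np.int64(56)), (np.int64(578), np.int64(-184), np.int64(55)), (np.int64(574), np.int64(-175), np.int64(55)), (np.int64(570), np.int64(-166), np.int64(54)), (np.int64(570), np.int64(-155), np.int64(57))]
245 [(np.int64(594), np.int64(-208), np.int64(56)), (np.int64(592), np.int64(-198), np.int64(58)), (np.int64(589), np.int64(-188), np.int64(58)), (np.int64(585), np.int64(-180), np.int64(57)), (np.int64(577), np.int64(-173), np.int64(54)), (np.int64(578), np.int64(-161), np.int64(58)), (np.int64(572), np.int64(-154), np.int64(55))]
```

View pics/c3z.png

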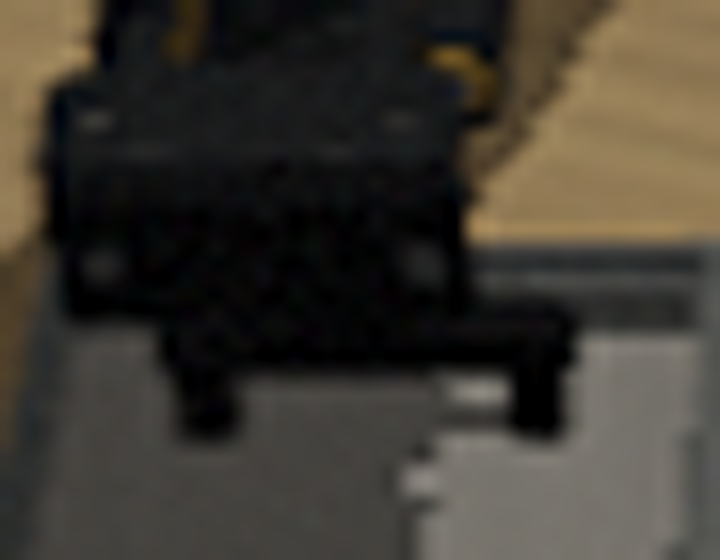

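```bash
python3 - <<'E'
from h import *
_,d,c=load('w1'); K,R,t=c['K'],c['R'],np.ravel(c['t'])
print('cam',-R.T@t)
def wd(u,v):
    x,y=(u-K[0,2])/K[0,0],(v-K[1,2])/K[1,1]; th=np.hypot(x,y)
    ray=np.array([x/th*np.tan(th),y/th*np.tan(th),1]); return R.T@(ray*d[v,u]-t)
for u,v in [(236,228),(240,226),(230,235),(243,224),(238,240),(402,226),(407,230),(415,240),(400,228),(403,240),(320,245)]: print(u,v,wd(u,v))
crop('w1',200,210,450,290,3,'c1f')
E
```

```text
cam [ 0.53849511 -0.1209014   0.41454563]
236 228 [ 0.51490716 -0.19378209  0.25818636]
240 226 [ 0.51615606 -0.19372225  0.25389425]
230 235 [ 0.51445293 -0.19390194  0.26874473]
243 224 [ 4.84260320e-01 -3.04140270e-01 -6.33475651e-05]
238 240 [ 0.51937929 -0.19466032  0.26940614]
402 226 [ 0.60162879 -0.16124556  0.25486221]
407 230 [ 0.60244605 -0.16057266  0.26208474]
415 240 [ 0.60405715 -0.16108726  0.27367042]
400 228 [ 0.60011338 -0.16211465  0.25721974]
403 240 [ 0.60239203 -0.16631295  0.26320335]
320 245 [ 6.00349213e-01 -2.94412235e-01  1.58548638e-04]
```

View pics/c1f.png

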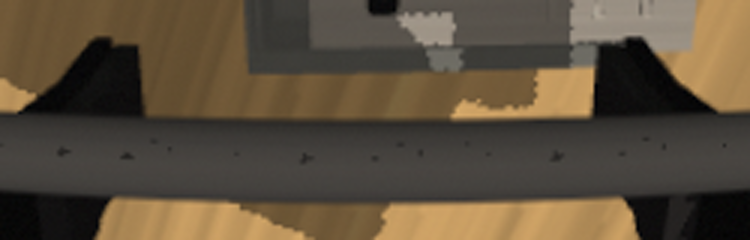

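The camera depth shows the fingertips really lie about 34 mm above the reported TCP. They closed above the bar, and nothing moved. I'll open, go back and descend 34 mm further, watching the force.

move_arm:
  series:
    - [0, 0, 0, 0]
    - [0, 0, 0, 0]
    - [-0.001, -0.022, 0, 0]
    - [-0.001, -0.022, 0, 0]
    - [-0.001, -0.022, 0, 0]
    - [-0.001, -0.022, 0.01, 0]
    - [-0.001, -0.022, 0.02, 0]
    - [-0.001, -0.022, 0.028, 0]
    - [-0.001, -0.022, 0.034, 0]
    - [-0.001, -0.022, 0.034, 0]
    - [-0.001, -0.022, 0.034, 0]
  claw: 0

```text
time: 4.75
ee_pos: [0.5662, -0.1815, 0.031]
eef_rot: [0.56, 0.828, 0.0, -0.0]
ft_force: [0.3, 0.6, -0.2]
width: 0.0433
```

move_arm:
  series:
    - [0, 0, 0, 0]
    - [0, 0, 0, 0]
    - [0, 0, 0, 0]
    - [0, 0, 0, 0]
    - [0, 0, 0, 0]
    - [0, 0, 0, 0]
  claw: -1

```text
time: 5.35
ee_pos: [0.5661, -0.1816, 0.0312]
eef_rot: [0.56, 0.828, -0.0, 0.0]
ft_force: [-0.8, 0.5, 1.2]
width: 0.0118
```

move_arm:
  series:
    - [0, 0.004, 0, 0]
    - [0, 0.012, 0, 0]
    - [0, 0.022, 0, 0]
    - [0, 0.034, 0, 0]
    - [0, 0.046, 0, 0]
    - [0, 0.058, 0, 0]
    - [0, 0.07, 0, 0]
    - [0, 0.08, 0, 0]
    - [0, 0.09, 0, 0]
    - [0, 0.096, 0, 0]
    - [0, 0.096, 0, 0]
    - [0, 0.096, 0, 0]

```text
time: 6.55
ee_pos: [0.6569, -0.1458, 0.0312]
eef_rot: [0.56, 0.828, 0.001, 0.001]
ft_force: [4.9, -3.0, -0.5]
width: 0.0118
```

```bash
python3 - <<'E'
from h import *
save('w4','wrist')
E
```

```text
(no output)
```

View pics/w4.png

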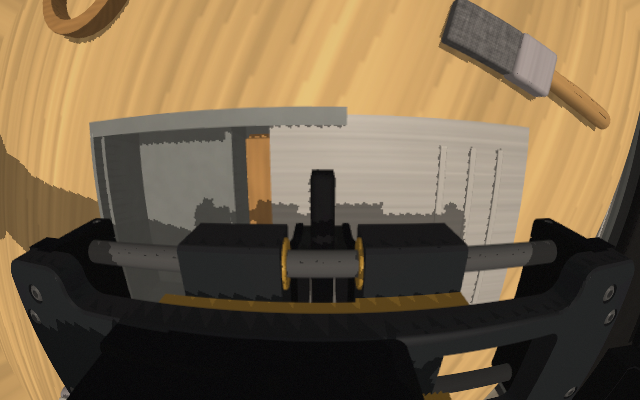

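move_arm:
  series:
    - [0, 0, 0, 0]
    - [0, 0, 0, 0]
    - [0, 0, 0, 0]
    - [0, 0, -0.03, 0]
    - [0, 0, -0.08, 0]
    - [0.04, 0, -0.12, 0.14]
    - [0.09, 0, -0.14, 0.28]
    - [0.14, 0, -0.14, 0.42]
    - [0.19, 0, -0.14, 0.56]
    - [0.24, -0.002, -0.14, 0.7]
    - [0.275, -0.002, -0.14, 0.84]
    - [0.275, -0.002, -0.14, 0.974]
    - [0.275, -0.002, -0.14, 0.974]
    - [0.275, -0.002, -0.14, 0.974]
    - [0.275, -0.002, -0.14, 0.974]
  claw: 0.2

```text
time: 8.1
ee_pos: [0.5514, 0.1075, 0.1708]
eef_rot: [0.883, 0.47, -0.0, 0.0]
ft_force: [0.8, 0.7, -0.5]
width: 0.052
```

```bash
python3 - <<'E'
from h import *
s=read_state();print(s['ee_pos'],s['joint_positions'],s['joint_vel'])
save('w5','wrist')
E
```

```text
[0.55140299 0.10745253 0.17080834] [ 0.18267086  0.24860995 -0.53250533  1.63445937  0.13031431  1.29442057
 -0.96393776] [ 0.00208143  0.00038911 -0.00281181  0.00075377 -0.00067813  0.00111717
 -0.01482328]
```

View pics/w5.png

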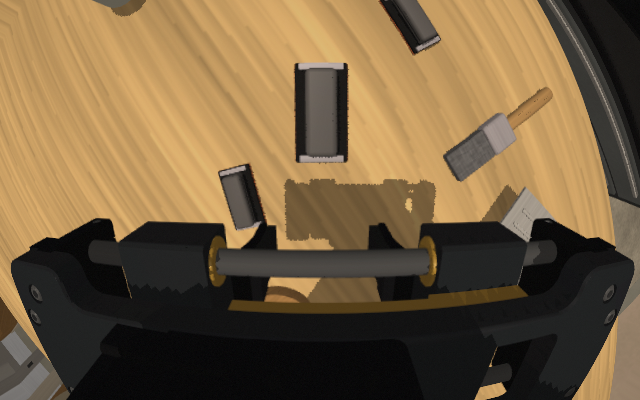

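```bash
python3 - <<'E'
from h import *
crop('w5',275,50,375,175,5,'c5')
E
```

```text
(no output)
```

View pics/c5.png

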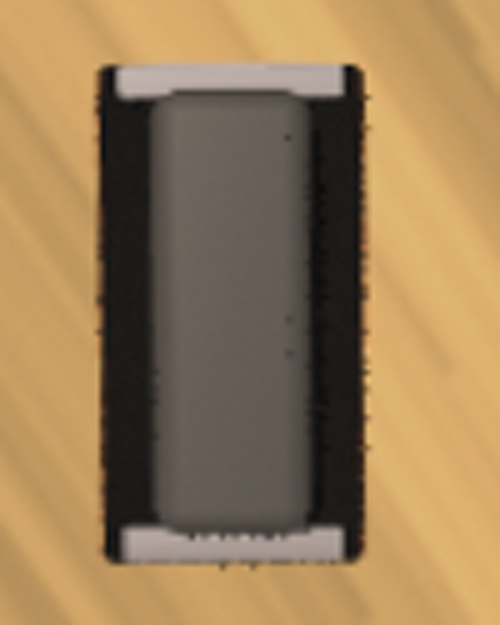

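The crop shows base corners at (100,67), (362,67), (362,562) and (107,562). The grip's top ends are at about (232,92) and (236,528).

```bash
python3 - <<'E'
from h import *
from scipy.spatial.transform import Rotation as Rr
f=lambda x,y,z:fish('w5',(x+.5)/5-.5+275,(y+.5)/5-.5+50,z)
c=[f(*p,.011) for p in [(100,67),(362,67),(362,562),(107,562)]]
for i in range(4): e=c[i]-c[i-1];print(np.linalg.norm(e).round(4),np.degrees(np.arctan2(e[1],e[0])).round(1))
m=np.mean(c,0);print('base',m)
# grip sides top z .042: left(150..155) right(312)
L=[f(150,150,.042),f(155,470,.042)];Q=[f(310,150,.042),f(312,470,.042)]
print('gripwidth',np.linalg.norm(L[0]-Q[0]),np.linalg.norm(L[1]-Q[1]),'mid',np.mean(L+Q,0))
a,b=f(232,92,.042),f(236,528,.042);e=a-b;print('grip',(a+b)/2,np.linalg.norm(e),np.degrees(np.arctan2(e[1],e[0])))
s=read_state();M=Rr.from_quat(s['eef_rot']).as_matrix();print(np.degrees(np.arctan2(M[1,0],M[0,0])))
for k in (m,(a+b)/2): print('tool delta',M.T@(k-s['ee_pos']))
E
```

```text
0.1149 56.5
0.0593 -34.0
0.1148 -123.5
0.0592 146.1
base [0.59183966 0.1681746  0.011     ]
gripwidth 0.03298334487698963 0.032887822982097886 mid [0.59201738 0.16858354 0.042     ]
grip [0.59238637 0.16828992 0.042     ] 0.0919351694999601 56.60339708880771
56.054460446882146
tool delta [ 0.07296475 -0.00028189  0.15978411]
tool delta [7.33564860e-02 1.01140098e-04 1.28783921e-01]
```

move_arm:
  series:
    - [0.04, 0, 0.03, -0.005]
    - [0.073, 0, 0.06, -0.005]
    - [0.073, 0, 0.1, -0.005]
    - [0.073, 0, 0.13, -0.005]
    - [0.073, 0, 0.155, -0.005]
    - [0.073, 0, 0.17, -0.005]
    - [0.073, 0, 0.18, -0.005]
    - [0.073, 0, 0.185, -0.005]
    - [0.073, 0, 0.185, -0.005]
    - [0.073, 0, 0.185, -0.005]

```text
time: 9.15
ee_pos: [0.5926, 0.1694, -0.0129]
eef_rot: [0.882, 0.472, 0.001, 0.0]
ft_force: [-0.5, 0.0, 1.1]
width: 0.0519
```

move_arm:
  series:
    - [0, 0, 0, 0]
    - [0, 0, 0, 0]
    - [0, 0, 0, 0]
    - [0, 0, 0, 0]
    - [0, 0, 0, 0]
    - [0, 0, 0, 0]
  claw: -1
  newtons: 30

```text
time: 9.75
ee_pos: [0.592, 0.1693, -0.0136]
eef_rot: [0.882, 0.472, 0.0, 0.0]
ft_force: [-1.6, 0.0, 4.9]
width: 0.0339
```

move_arm:
  series:
    - [0, 0, -0.01, 0]
    - [0, 0, -0.03, 0]
    - [0, 0, -0.06, 0]
    - [0, 0, -0.1, 0]
    - [-0.031, 0.017, -0.12, -0.12]
    - [-0.062, 0.034, -0.12, -0.24]
    - [-0.093, 0.051, -0.12, -0.36]
    - [-0.124, 0.068, -0.12, -0.48]
    - [-0.155, 0.0855, -0.12, -0.6]
    - [-0.19, 0.103, -0.12, -0.72]
    - [-0.22, 0.12, -0.12, -0.84]
    - [-0.25, 0.137, -0.12, -0.965]
    - [-0.28, 0.154, -0.12, -0.965]
    - [-0.3, 0.166, -0.12, -0.965]
    - [-0.3106, 0.171, -0.12, -0.965]
    - [-0.3106, 0.171, -0.12, -0.965]
    - [-0.3106, 0.171, -0.12, -0.965]

```text
time: 11.45
ee_pos: [0.562, -0.1823, 0.1061]
eef_rot: [0.562, 0.827, 0.0, -0.0]
ft_force: [-0.4, 0.9, -2.9]
width: 0.034
```

```bash
python3 - <<'E'
from h import *
from scipy.spatial.transform import Rotation as Rr
s=read_state();M=Rr.from_quat(s['eef_rot']).as_matrix();print(s['ee_pos'],np.degrees(np.arctan2(M[1,0],M[0,0])),s['joint_vel'],s['width'])
save('w6','wrist');save('s6','scene');crop('s6',180,130,340,260,5,'c6s')
print(M.T@(np.array([.5618,-.184,0])-s['ee_pos']))
E
```

```text
[ 0.56200906 -0.18231423  0.10609184] 111.68004763316615 [-0.01383891 -0.00369703 -0.01163039  0.0017744  -0.00060396  0.00160641
  0.00141415] 0.03396269184060796
[-0.00158281 -0.00085476  0.10609019]
```

View pics/w6.png

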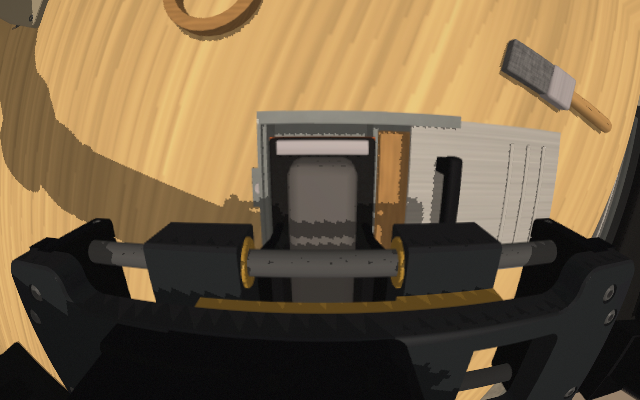

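View pics/c6s.png

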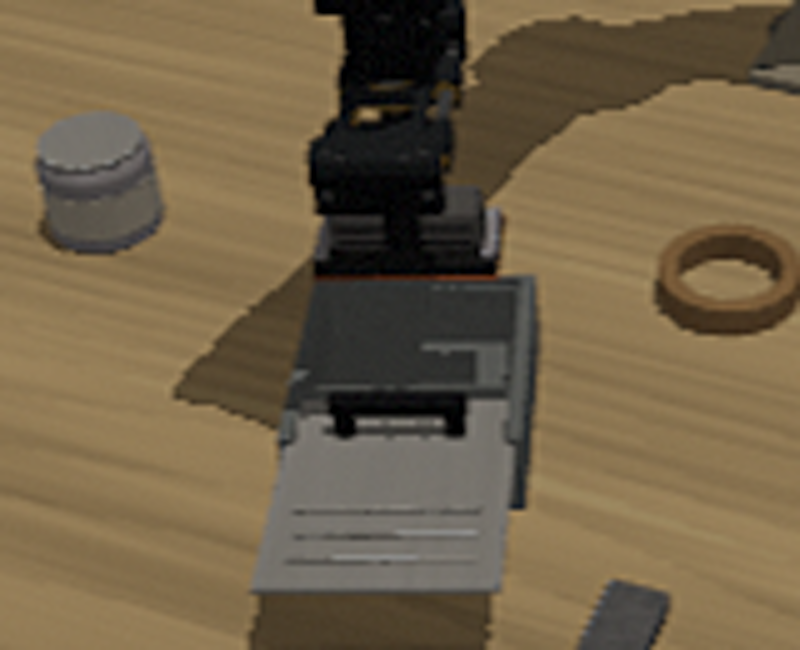

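```bash
python3 - <<'E'
from h import *
crop('w6',250,100,480,220,3,'c6w')
E
```

```text
(no output)
```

View pics/c6w.png

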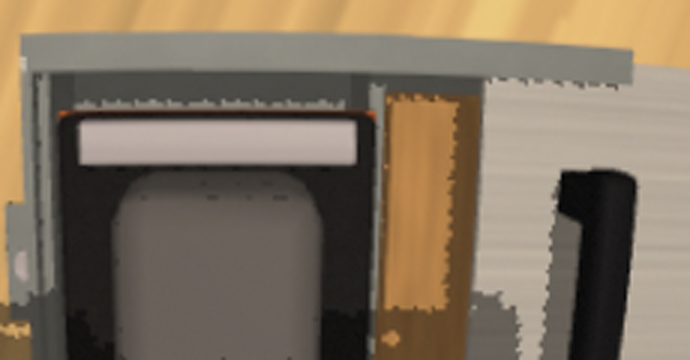

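```bash
python3 - <<'E'
from h import *
f=lambda x,y,z:fish('w6',(x+.5)/3-.5+250,(y+.5)/3-.5+100,z)
y=np.radians(21.65);bx=np.array([np.cos(y),np.sin(y)]);by=np.array([-bx[1],bx[0]])
fl,rl=f(22,36,.0605)[:2],f(633,50,.0605)[:2]
cen=(fl+rl)/2-by*.075; print('case len',np.linalg.norm(rl-fl),'ang',np.degrees(np.arctan2(*(rl-fl)[::-1])),'centre',cen)
loc=lambda p:((p[:2]-cen)@bx*1000,(p[:2]-cen)@by*1000)
a,b=f(58,116,.131),f(376,119,.131); e=b-a
print('block w',np.linalg.norm(e),'yaw',np.degrees(np.arctan2(e[1],e[0])),loc((a+b)/2),'expect (-33, 58)')
g,h=f(113,240,.162),f(324,240,.162);print('grip',np.linalg.norm(g-h),loc((g+h)/2))
print('divider',loc(f(378,84,.044)),'bar front/back top',loc(f(580,175,.085)),loc(f(637,180,.085)))
E
```

```text
case len 0.1650793905616248 ang 21.707511000736705 centre [ 0.59262436 -0.17245009]
block w 0.05883053406691903 yaw 21.223884436525825 (np.float64(-31.806904746795997), np.float64(58.42090852677258)) expect (-33, 58)
grip 0.03254287775394107 (np.float64(-31.566440891073515), np.float64(41.63198016228061))
divider (np.float64(13.00891311154794), np.float64(61.62929821119803)) bar front/back top (np.float64(58.03137842448572), np.float64(42.74848712555806)) (np.float64(74.16341858998038), np.float64(42.037589162378275))
```

move_arm:
  series:
    - [-0.0005, -0.001, 0.015, 0]
    - [-0.0005, -0.001, 0.035, 0]
    - [-0.0005, -0.001, 0.055, 0]
    - [-0.0005, -0.001, 0.07, 0]
    - [-0.0005, -0.001, 0.083, 0]
    - [-0.0005, -0.001, 0.093, 0]
    - [-0.0005, -0.001, 0.1, 0]
    - [-0.0005, -0.001, 0.105, 0]
    - [-0.0005, -0.001, 0.108, 0]
    - [-0.0005, -0.001, 0.108, 0]

```text
time: 12.55
ee_pos: [0.5611, -0.185, -0.002]
eef_rot: [0.562, 0.827, -0.0, 0.0]
ft_force: [-0.1, 0.2, -3.0]
width: 0.0337
```

move_arm:
  series:
    - [0, 0, 0.001, 0]
    - [0, 0, 0.002, 0]
    - [0, 0, 0.003, 0]
    - [0, 0, 0.004, 0]
    - [0, 0, 0.005, 0]
    - [0, 0, 0.0055, 0]
    - [0, 0, 0.0055, 0]

```text
time: 13.25
ee_pos: [0.5611, -0.1849, -0.0075]
eef_rot: [0.562, 0.827, -0.0, 0.0]
ft_force: [-0.3, 1.0, -3.2]
width: 0.0338
```

move_arm:
  series:
    - [0, 0, 0.0005, 0]
    - [0, 0, 0.001, 0]
    - [0, 0, 0.001, 0]

```text
time: 13.55
ee_pos: [0.5612, -0.185, -0.0076]
eef_rot: [0.562, 0.827, -0.0, 0.0]
ft_force: [-4.8, 0.7, 6.8]
width: 0.0335
```

Contact with the floor. I'll release with a small opening, then lift.

move_arm:
  series:
    - [0, 0, 0, 0]
    - [0, 0, 0, 0]
    - [0, 0, 0, 0]
    - [0, 0, 0, 0]
    - [0, 0, 0, 0]
  claw: 0.05

```text
time: 14.05
ee_pos: [0.5612, -0.185, -0.0084]
eef_rot: [0.562, 0.827, -0.0, 0.0]
ft_force: [-0.2, 0.3, -0.3]
width: 0.0458
```

move_arm:
  series:
    - [0, 0, -0.01, 0]
    - [0, 0, -0.03, 0]
    - [0, 0, -0.06, 0]
    - [0, 0, -0.1, 0]
    - [-0.01, 0.02, -0.12, 0]
    - [-0.01, 0.05, -0.12, 0]
    - [-0.01, 0.05, -0.12, 0]
    - [-0.01, 0.05, -0.12, 0]

```text
time: 14.85
ee_pos: [0.6114, -0.1753, 0.1118]
eef_rot: [0.562, 0.827, 0.0, -0.0]
ft_force: [-0.3, 0.2, -0.1]
width: 0.0457
```

```bash
python3 - <<'E'
from h import *
s=read_state();print(s['ee_pos'],s['width'])
save('w7','wrist')
E
```

```text
[ 0.61139056 -0.17525829  0.11178281] 0.045675136295081596
```

View pics/w7.png

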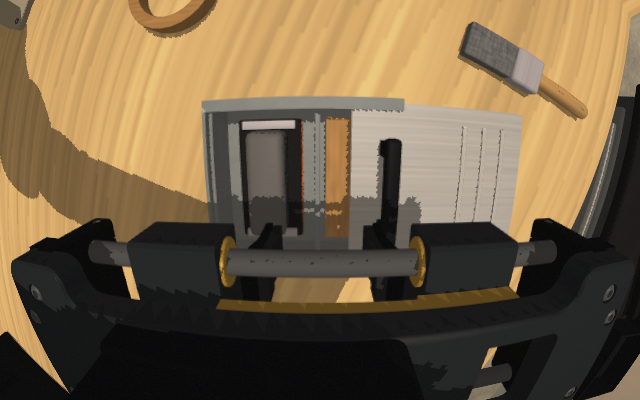

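```bash
python3 - <<'E'
from h import *
from scipy.spatial.transform import Rotation as Rr
_,d,c=load('w7'); K,R,t=c['K'],c['R'],np.ravel(c['t'])
def wd(u,v):
    x,y=(u-K[0,2])/K[0,0],(v-K[1,2])/K[1,1]; th=np.hypot(x,y)
    return R.T@(np.array([x/th*np.tan(th),y/th*np.tan(th),1])*d[v,u]-t)
y=np.radians(21.65);bx=np.array([np.cos(y),np.sin(y)]);by=np.array([-bx[1],bx[0]]);cen=np.array([.5926,-.1722])
loc=lambda p:((p[:2]-cen)@bx*1000,(p[:2]-cen)@by*1000,p[2]*1000)
for n,u,v in [('grip',262,145),('grip',278,145),('grip',265,200),('grip',252,220),('clamp',250,125),('clamp',290,124),('base r',295,180)]: print(n,np.round(loc(wd(u,v)),1))
print('base edge ends',loc(fish('w7',241,122,.017)),loc(fish('w7',301,122,.017)))
a,b=fish('w7',391,139,.085),fish('w7',390,200,.085)
print('bar',loc(a),loc(b))
s=read_state();M=Rr.from_quat(s['eef_rot']).as_matrix()
xb=loc(b)[0]; tgt=np.r_[cen+bx*xb/1000,0]; print(xb,M.T@(tgt-s['ee_pos']))
E
```

```text
grip [-35.4  34.1  46.9]
grip [-21.5  33.9  47.3]
grip [-34.6 -14.3  47.2]
grip [-47.9 -33.4  46.4]
clamp [-50.9  50.9  23.9]
clamp [-13.7  50.8  21.6]
base r [-10.4  -2.9  16.4]
base edge ends (np.float64(-61.287446866723535), np.float64(53.95487843558645), np.float64(17.000000000000014)) (np.float64(-3.9181911111973626), np.float64(52.46412451765136), np.float64(17.000000000000014))
bar (np.float64(65.78376888949182), np.float64(42.20957642942962), np.float64(85.00000000000001)) (np.float64(67.08796436461775), np.float64(-3.7839537176382425), np.float64(85.00000000000001))
67.08796436461775 [0.01015626 0.0515832  0.1115628 ]
```

The block lies flat: the grip top is at 47 mm against 48 expected, and it's centred within about 3 mm. Now I'll close the cover.

move_arm:
  series:
    - [0.01, 0.03, 0, 0]
    - [0.01, 0.053, 0, 0]
    - [0.01, 0.053, 0.02, 0]
    - [0.01, 0.053, 0.045, 0]
    - [0.01, 0.053, 0.065, 0]
    - [0.01, 0.053, 0.076, 0]
    - [0.01, 0.053, 0.081, 0]
    - [0.01, 0.053, 0.081, 0]
    - [0.01, 0.053, 0.081, 0]

```text
time: 15.8
ee_pos: [0.6574, -0.1473, 0.0317]
eef_rot: [0.562, 0.827, 0.0, 0.001]
ft_force: [-0.1, 0.7, -0.3]
width: 0.0459
```

move_arm:
  series:
    - [0, 0, 0, 0]
    - [0, 0, 0, 0]
    - [0, 0, 0, 0]
    - [0, 0, 0, 0]
    - [0, 0, 0, 0]
    - [0, 0, 0, 0]
  claw: -1
  newtons: 20

```text
time: 16.4
ee_pos: [0.6569, -0.147, 0.0306]
eef_rot: [0.562, 0.827, 0.0, 0.0]
ft_force: [0.9, -0.1, 0.7]
width: 0.0117
```

move_arm:
  series:
    - [0, -0.005, 0, 0]
    - [0, -0.015, 0, 0]
    - [0, -0.027, 0, 0]
    - [0, -0.039, 0, 0]
    - [0, -0.051, 0, 0]
    - [0, -0.063, 0, 0]
    - [0, -0.075, 0, 0]
    - [0, -0.087, 0, 0]
    - [0, -0.097, 0, 0]
    - [0, -0.105, 0, 0]
    - [0, -0.11, 0, 0]
    - [0, -0.112, 0, 0]
    - [0, -0.112, 0, 0]

```text
time: 17.7
ee_pos: [0.5521, -0.1884, 0.0305]
eef_rot: [0.562, 0.827, -0.0, -0.0]
ft_force: [-2.2, 1.1, 2.3]
width: 0.0118
```

move_arm:
  series:
    - [0, -0.001, 0, 0]
    - [0, -0.002, 0, 0]
    - [0, -0.003, 0, 0]
    - [0, -0.004, 0, 0]
    - [0, -0.005, 0, 0]
    - [0, -0.005, 0, 0]

```text
time: 18.3
ee_pos: [0.5479, -0.19, 0.0306]
eef_rot: [0.562, 0.827, -0.0, -0.0]
ft_force: [0.6, 2.6, -0.8]
width: 0.0115
```

move_arm:
  series:
    - [0, -0.001, 0, 0]
    - [0, -0.002, 0, 0]
    - [0, -0.003, 0, 0]
    - [0, -0.003, 0, 0]

```text
time: 18.7
ee_pos: [0.5453, -0.1911, 0.0306]
eef_rot: [0.562, 0.827, 0.0, 0.0]
ft_force: [2.4, 3.4, -1.6]
width: 0.012
```

move_arm:
  series:
    - [0, -0.001, 0, 0]
    - [0, -0.002, 0, 0]
    - [0, -0.003, 0, 0]
    - [0, -0.003, 0, 0]

```text
time: 19.1
ee_pos: [0.5455, -0.191, 0.0306]
eef_rot: [0.561, 0.827, 0.002, 0.002]
ft_force: [17.0, 4.5, -13.5]
width: 0.0117
```

```bash
python3 - <<'E'
from h import *
save('w8','wrist');crop('w8',240,60,440,230,4,'c8')
E
```

```text
(no output)
```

View pics/c8.png

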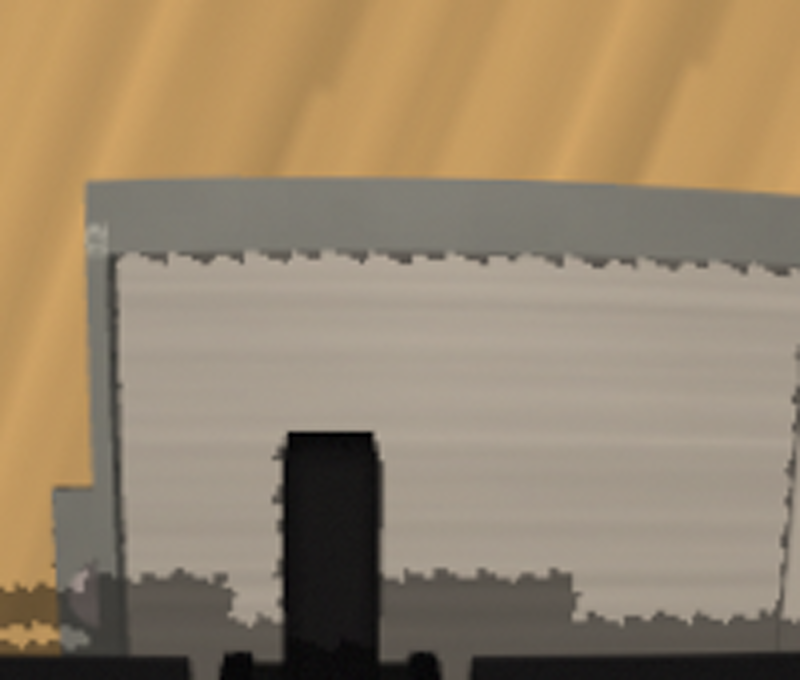

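The cover is against the stop (force 17 N). I'll relieve it, release and retreat.

move_arm:
  series:
    - [0, 0.002, 0, 0]
    - [0, 0.002, 0, 0]

```text
time: 19.35
ee_pos: [0.5453, -0.1911, 0.0306]
eef_rot: [0.562, 0.827, 0.001, 0.001]
ft_force: [6.6, 3.8, -4.6]
width: 0.0118
```

move_arm:
  series:
    - [0, 0, 0, 0]
    - [0, 0, 0, 0]
    - [0, 0, 0, 0]
    - [0, 0, 0, 0]
    - [0, 0, -0.02, 0]
    - [0, 0, -0.05, 0]
    - [0, 0, -0.1, 0]
    - [0, 0, -0.15, 0]
    - [-0.03, 0, -0.17, 0]
    - [-0.03, 0, -0.17, 0]
    - [-0.03, 0, -0.17, 0]
  claw: 0

```text
time: 20.45
ee_pos: [0.5553, -0.22, 0.2005]
eef_rot: [0.563, 0.827, -0.0, 0.0]
ft_force: [0.1, 1.4, -0.4]
width: 0.0436
```

```bash
python3 - <<'E'
from h import *
s=read_state();print(s['time'],s['ft_force'],s['joint_vel'].round(3) if hasattr(s['joint_vel'],'round') else s['joint_vel'])
save('w9','wrist');save('s9','scene');crop('w9',240,80,440,230,4,'c9')
E
```

```text
20.45 [ 0.0737706   1.37002761 -0.40285753] [-0.01   0.004 -0.017  0.039 -0.01  -0.007 -0.005]
```

View pics/c9.png

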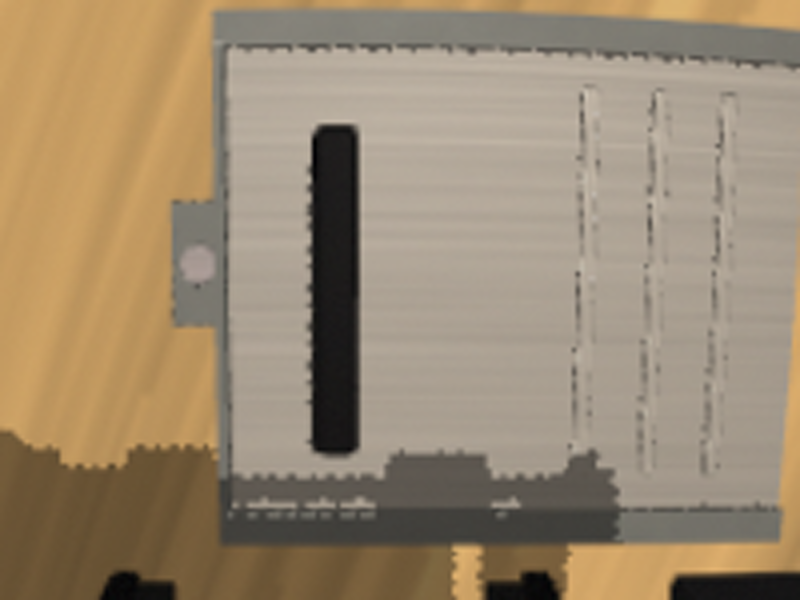

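View pics/s9.png

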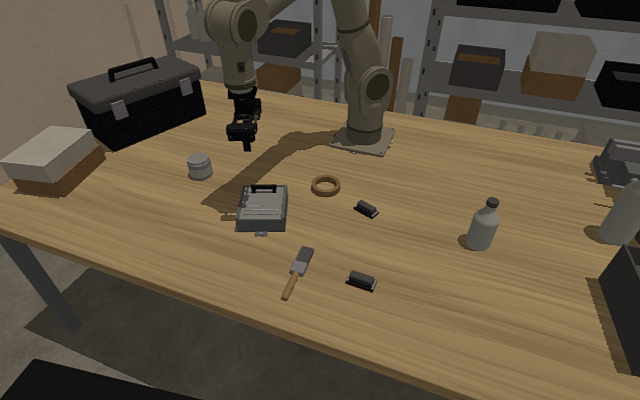

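The cover is flush at the front stop, the other objects haven't moved and the arm is clear.

```bash
python3 -c "
from h import *
print(r.close_job())"
```

```text
the job is handed in; nothing more can be done
None
```

I slid the cover back about 117 mm, lowered the largest sanding block into the front bay grip side up, and slid the cover shut over it. I handed the job in at about 20.5 s of the 61 s; it reports no verdict.

**Last checks**
- **Block:** before I closed the cover, the block lay flat in the bay. Its grip top read about 47 mm against 48 mm expected. It was centred to within about 3 mm, and I had felt it touch the floor before letting go.
- **Cover:** it met the front stop at about 17 N, and the picture shows it flush there.
- **Other objects:** the bottle, tin, tape and brush look unmoved in the scene image, and the arm is clear of everything.

**One disagreement:** the real fingertips sit about 34 mm higher than the reported TCP height. My first grip therefore closed above the handle bar and moved nothing. I measured the offset from the camera depth and allowed for it in every grasp after that.

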